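# Clamp the lid of a filter canister

## Task

The lid lies on the filter canister: clamp it shut. With a finger, push the open clamp strap round over the lid until it sits fully in its catch, and only then push the cam lever over and fully down; let go of it all and leave it so. Nothing is to be picked up: the lid stays seated and the loose lab things around stay where they are.

Things in the scene. Friction and masses are not known exactly. Their poses are not given: they have to be found in the camera images.
- fixture: Fixed aluminium base plate, 150 (its x) x 250 (its y) x 12 mm, with an upright canister 116 mm across and 76 mm high in its middle. Origin on the bench under the canister's centre, z up. At y = -85 mm stands the strap's pivot post (28 mm thick, bolt top 110 mm above the bench), at y = +85 mm the catch. Its place and turn vary.
- pivot (a point): Point on the strap's upright pivot axis, at mid-height of the strap (93 mm above the bench).
- catch (a point): Middle of the catch, 93 mm above the bench, 170 mm from the pivot, where the strap's tip must come to lie. The catch is a C-shaped steel fork open to the fixture's -x side, 22 mm long in y, from x = -20 to +30 mm, its top 106 mm above the bench.
- strap (a joint): Strap angle about its upright pivot: 0 = across the lid, on its stop in the catch, pointing from pivot to catch (fixture's +y); grows as it opens, counterclockwise from above, to the fixture's -x side (1.57 = pointing along -x); at most 1.7. It stays where left; about 1 N at strap_mid moves it. Starts at 0.9 to 1.45.
- strap_mid (a point): Point in the middle of the steel strap's thickness, 130 mm out from the pivot axis, between lever and tip. The strap is a flat bar (two rails with ends) 36 mm wide and 14 mm high, from 86 to 100 mm above the bench, reaching 182 mm out from the pivot; it swings 6 mm above the lid.
- lever (a joint): Angle of the cam lever, hinged on the strap 85 mm out from the pivot: 0 = raised, leaning 0.4 rad from upright back towards the pivot; grows as it goes over upright (0.4) and down towards the strap's tip; 1.7 = fully down, pointing out along the strap, 0.27 rad above level, its cam on the lid. Stays where left; 2 to 3 N at the ball moves it. Starts at 0 to 0.25.
- lever_axis (a point): Middle of the lever's hinge axis, which lies level across the strap, 93 mm above the bench.
- lever_ball (a point): Centre of the black ball, 18 mm across, at the lever's end, 90 mm from the lever's axis; the lever itself is a steel blade 12 mm wide and 8 mm thick.
- lid: The loose steel lid, a plain disc 100 mm across and 8 mm thick, seated in the canister's 4 mm deep rim; origin at the centre of its underside, 72 mm above the bench, its top 80 mm above the bench.
- tin: Bystander: a small aluminium tin, 48 mm across, 46 mm high, standing on the bench under the strap's swing. Origin under its centre.
- gasket: Bystander: a rubber ring 34 mm across, 8 mm high, lying on the base plate. Origin under its centre.
- dish: Bystander: a low glass dish, 90 mm across, 16 mm high, on the bench at the robot's side of the fixture. Origin under its centre.
- beaker: Bystander: a glass beaker, 76 mm across, 100 mm high, beyond the fixture. Origin under its centre.
- reagent: Bystander: a clear bottle with a blue cap, 72 mm across, 150 mm high, left of the fixture. Origin under its centre.
- amber: Bystander: an amber bottle, 68 mm across, 140 mm high, right of the fixture. Origin under its centre.
- spatula: Bystander: a steel lab spoon 170 mm long lying on the bench at the right.

How it is judged:
On the way, in this order (a step that is already met when the one before it is completed fails the run):
1. the strap is swung fully over the lid, with the lever still raised (value of joint strap below 0.06 rad and value of joint lever below 0.6 rad), for 0.2 s.
2. the cam lever is pushed fully down, with the strap over the lid (value of joint strap below 0.06 rad and value of joint lever above 1.6 rad), for 0.2 s.
At the end, for the whole second after the job is handed in: Strap in its catch (joint strap below 0.06 rad), cam lever down (joint lever above 1.6 of 1.7 rad); lid at rest, within 4 mm of the canister's centre, level within 0.04 rad, raised at most 3 mm; each of the seven bystanders within 20 mm of where it began (all of step 2 and horizontal distance between lid and fixture below 0.004 m and z of lid in the frame of fixture below 0.075 m and angle between lid's own z axis and vertical below 0.04 rad and linear speed of lid below 0.02 m/s and distance of each of tin, gasket, dish, beaker, reagent, amber, spatula from where it was at the start of the episode below 0.02 m); the robot touches nothing.
It fails at once if the lever is pushed down while the strap is not over the lid (value of joint strap above 0.15 rad and value of joint lever above 0.8 rad).
It fails at once if the lid is lifted or knocked off its seat (z of lid in the frame of fixture above 0.078 m or horizontal distance between lid and fixture above 0.008 m).
It fails at once if a bystander is moved more than 25 mm, lifted or knocked over (distance of any of tin, gasket, dish, beaker, reagent, amber, spatula from where it was at the start of the episode above 0.025 m or angle between any of tin, gasket, dish, beaker, reagent, amber's own z axis and vertical above 0.4 rad).
It also fails if it takes over 48 s, if anything falls off the work surface, if the arm or the gripper's body presses on something with over 40 N, if the wrist force passes 120 N, or if a joint passes its speed limit or range.

## Robot

A 6-joint arm with a two-finger parallel gripper is mounted at the origin on the work surface. World frame = base frame: x ahead of the robot, y to its left, z up, the work surface at z = 0. Lengths are in m, angles in rad, forces in N, time in s.
With the tool pointing down it reaches from about 0.35 to 0.775 m from the base axis. Payload 7.3 kg.
Tool frame: the origin (TCP) lies at the centre of the arm's flange, where the gripper is bolted on; the fingertips stand 178 mm ahead of it and the grasp point (between the pads) lies 159 mm ahead of it; z points along the fingers, y is the line along which they close (so a half turn about z gives the same grasp; the last joint's range is limited). The gripper opens to 92 mm and grips with 3 to 60 N. Pads are 19 mm wide; open, the fingers measure 130 mm over their backs; the gripper's body (75 mm by 190 mm) begins 47 mm behind the grasp point.
Start: joints at [-1.361, 0.342, 1.524, -0, 1.275, -0.146], TCP at [0.183, -0.492, 0.405] pointing down, gripper open.
Joint ranges: [-2.53, 2.53], [-0.77, 2.02], [0.04, 2.7], [-1, 4.14], [0.28, 2.66], [-3.11, 3.11]. Speed limits (rad/s): [2.57, 2.57, 3.14, 3.14, 3.14, 3.14].

## Interface

Orientations are given as [roll, pitch, yaw] about the fixed x, y, z axes, in that order (R = Rz(yaw) Ry(pitch) Rx(roll)).
In Python, from cell import telemetry, vision, ticket gives the robot as it stands.
- The arm moves only by the shell command python3 -m crank 'ROWS' [FORCE]. ROWS is JSON, a list of rows, each a list of 5 numbers: the gripper command: -1 is shut, 1 is fully open, values between are in proportion, then the shift along the tool's x, y, z in mm, then the turn about the tool's z in rad. In form: [[fingers, dx, dy, dz, roll], ...]. A call has 1 to 12 rows; each row is the pose to reach, as a shift and turn from the pose commanded when the call began, along the tool's axes at that moment; what a row does not reach only later rows make up. A row lasts 1/12 s, in which the tool goes at most 41.7 mm and 7.16 degrees, less where a joint would pass 70% of its speed; a pose out of reach is approached as far as the arm can. A call with a gripper value outside its range is refused whole. The fingers move at their own pace and stop on an object; FORCE is the grip in N (left out, the last holds). Time passes only in rows, so rows that repeat a pose let the fingers close. It gives the time, the measured TCP pose, the force, the opening and the grip force at its end, in the units of the state.
- telemetry.observe(): the state, without advancing time (a new reading comes with each control period).
- vision.read_camera(name): name is "scene" or "top" or "wrist"; returns (picture, depth): 420x560x3 uint8, red, green, blue; 420x560 float32, m along the optical axis (not along the pixel's ray), 0 where there is no reading.
- vision.get_calibration(name): a dict with "camera_matrix" (3x3 intrinsics, pixels), "rvec" (rotation vector, rad) and "tvec" (3), from world to camera coordinates, as OpenCV has them. Camera axes: x right, y down, z forward; pixel columns grow to the right and rows downward; lengths in m; the calibration is good to about 2 mm. The wrist camera is an equidistant fisheye: a pixel r from the principal point sees the ray r / f radians off the axis. A picture is of the moment at which its call begins: read the wrist's pose just before it. get_calibration takes no time and is no camera call; for the wrist camera it gives the pose at the moment of the call.
- ticket.hand_in(): hands the job in; it is judged then, once.
The state is a dict: "time": time; "qpos": joint angles; "qvel": joint speeds; "joint_efforts": joint torques, N m; "tool_pos": TCP position; "tool_rot": TCP orientation; "contact_force": force on the tool from outside, world axes, zero at the start; "torque": the same for the moment, N m; "opening": finger opening in m; "grip_force": force on a finger pad.
Only numpy, scipy, OpenCV 4.12 (cv2) and the standard library are available. Lean on these libraries where they do the work, as an engineer would, in place of code of your own. Each camera call takes 0.05 s, during which the arm holds its last target. There are 200 camera calls.

## Working session

There is one attempt and no reset: what is moved stays moved. The work goes in short steps, Python scripts to look and compute and a shell command to move; the robot and the scene stay as the last step left them, time stands still between calls to the robot, and variables do not carry over. Pictures are saved under pics/ and viewed, at most 10 in all, crops included, and the job is handed in when it is done.

```bash
mkdir -p pics
cat > h.py <<'E'
import numpy as np, cv2
from cell import telemetry, vision, ticket
def cam(n):
    c=vision.get_calibration(n); im,d=vision.read_camera(n)
    return im,d,np.array(c["camera_matrix"],float),cv2.Rodrigues(np.array(c["rvec"],float))[0],np.array(c["tvec"],float).ravel()
def pts(d,K,R,t):
    v,u=np.mgrid[:d.shape[0],:d.shape[1]]
    P=np.stack([(u-K[0,2])/K[0,0]*d,(v-K[1,2])/K[1,1]*d,d],-1)
    return (P-t)@R
E
python3 - <<'E'
from h import *
for n in("top","scene"):
    im,d,K,R,t=cam(n); cv2.imwrite(f"pics/{n}0.png",im[...,::-1]); np.savez(f"{n}0.npz",im=im,d=d,K=K,R=R,t=t)
    print(n,-R.T@t, (d>0).mean())
print(telemetry.observe())
E
```

```text
top [ 0.40151286 -0.02052369  0.9609218 ] 0.9960331632653061
scene [ 1.42049848 -0.19065766  0.92827335] 0.9961904761904762
{'time': 0.1, 'qpos': array([-1.36100095e+00,  3.42636884e-01,  1.52488191e+00,  1.79537270e-05,
        1.27541104e+00, -1.45986003e-01]), 'qvel': array([ 6.41723097e-04, -1.17498633e-05, -2.13501668e-03,  1.26060993e-03,
        3.63464925e-04,  7.31325613e-04]), 'joint_efforts': array([ 1.67128022e-03, -4.32004559e+01, -2.44694406e+01,  7.19388225e-02,
        5.26062108e-02, -4.03878369e-05]), 'tool_pos': array([ 0.18287586, -0.49199919,  0.40413651]), 'tool_rot': array([-3.14027219e+00, -2.11503846e-04,  3.55776002e-01]), 'contact_force': array([-0.07717885, -0.99740537,  0.0773213 ]), 'torque': array([0.08348624, 0.02247267, 0.01396454]), 'grip_force': 0.0, 'opening': 0.0920795926147924}
```

View pics/top0.png

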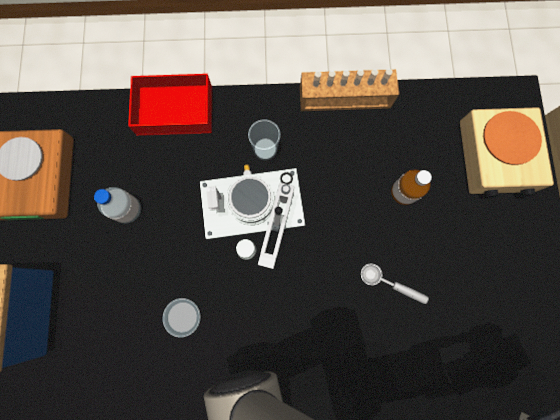

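View pics/scene0.png

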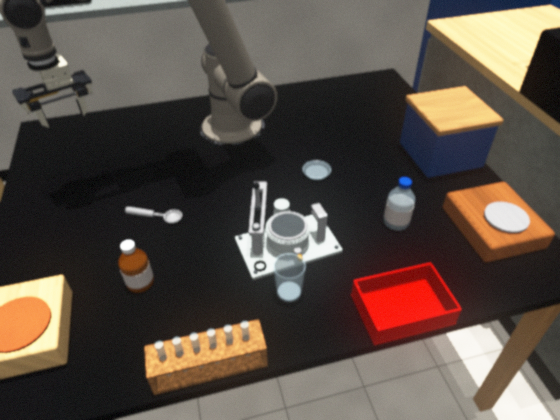

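The top view shows the plate with the canister at (250,198), pivot post near (286,185) and catch at (213,198). The strap points towards the robot, with its tip at (267,262). The tin is at (246,249) and the dish at (181,317). Next I'll measure the geometry from depth.

Run:
```python
from h import *
z=np.load("top0.npz"); im,d=z["im"],z["d"]; K,R,t=z["K"],z["R"],z["t"]
P=pts(d,K,R,t); g=im.min(-1)
box=np.zeros(d.shape,bool); box[160:275,195:310]=1
m=box&(g>120)&(abs(P[...,2]-.012)<.006)
c,s,a=cv2.minAreaRect((P[m][:,:2]*1000).astype(np.float32)); print("plate",c,s,a)
lab,n=0,0
for lo,hi in((.074,.085),(.094,.106),(.106,.116),(.116,.2)):
    m=(box&(P[...,2]>lo)&(P[...,2]<hi)).astype(np.uint8)
    n,l,st,ce=cv2.connectedComponentsWithStats(m)
    for i in range(1,n):
        if st[i,4]>12:
            q=P[l==i]; r=cv2.minAreaRect((q[:,:2]*1000).astype(np.float32)); print(lo,st[i],np.round(q.mean(0)*1000),[np.round(x) for x in r])
# plain 4x crop
cv2.imwrite("pics/c.png",cv2.resize(im[150:280,190:320,::-1],None,fx=4.5,fy=4.5,interpolation=cv2.INTER_CUBIC))
for n_,(u,v) in dict(tin=(246,249),dish=(181,317),beaker=(264,140),amber=(412,187),reag=(119,205),gask=(287,178)).items(): print(n_,np.round(P[v,u]*1000))
```

```text
plate (581.6953125, 33.40129089355469) (213.824462890625, 250.9359130859375) 7.148161888122559
0.074 [ 227  175   47   46 1597] [610.  37.  80.] [array([611.,  36.]), array([109., 109.]), np.float64(4.0)]
0.094 [258 183  36  86 835] [530. -21. 101.] [array([540., -23.]), array([ 41., 196.]), np.float64(75.0)]
0.094 [210 187   7   8  21] [623. 118. 105.] [array([624., 119.]), array([17., 12.]), np.float64(11.0)]
0.106 [281 185   9   9  67] [620. -47. 110.] [array([620., -47.]), array([18., 20.]), np.float64(88.0)]
0.106 [206 187  12  22 148] [605. 122. 108.] [array([607., 122.]), array([50., 22.]), np.float64(6.0)]
0.116 [274 207   9  18 111] [550. -27. 167.] [array([551., -28.]), array([17., 24.]), np.float64(87.0)]
tin [492.  49.  49.]
dish [337. 211.   5.]
beaker [782.   0.   3.]
amber [ 616. -337.  107.]
reag [595. 332. 108.]
gask [673. -56.  15.]
```

View pics/c.png

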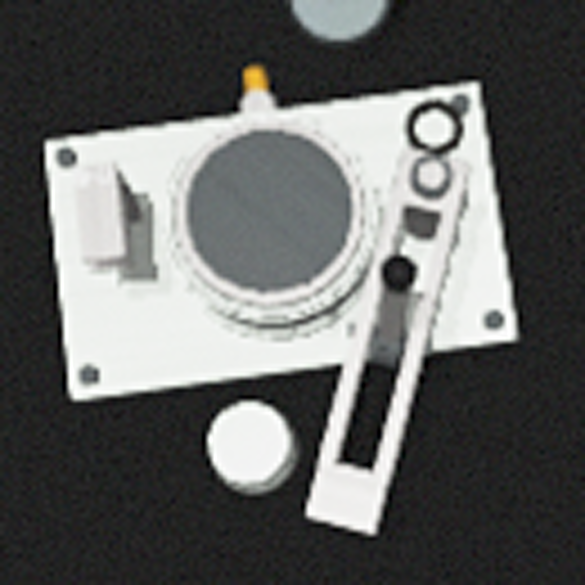

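The crop (4.5x) shows the strap from the pivot bolt (432,175) to its tip (345,520). The lever ball is at (398,272) and the catch fork at (110,220). That puts the pivot at (620,-47), the catch at (602,122) and the strap at about 1.18 rad. I'll approach the strap's -y side with the fingers shut and tool x along the strap.

```bash
cat > go.py <<'E'
from h import *
import sys
# polar target about the pivot: phi, r, s (along CCW normal), tip z, yaw
def rel(phi,r,s,ztip,yaw):
    o=telemetry.observe(); p=np.array(o["tool_pos"])*1000; y=o["tool_rot"][2]
    T=np.array([620+r*np.cos(phi)-s*np.sin(phi),-47+r*np.sin(phi)+s*np.cos(phi),ztip+178.])
    D=T-p; tx=np.array([np.cos(y),np.sin(y)]); ty=np.array([np.sin(y),-np.cos(y)])
    print("target",T.round(),"rows dx dy dz roll:",round(D[:2]@tx,1),round(D[:2]@ty,1),round(-D[2],1),round(y-yaw,3))
if __name__=="__main__":
    a=[float(x) for x in sys.argv[1:]]
    for i in range(0,len(a),5): rel(*a[i:i+5])
E
python3 go.py 2.86 140 70 200 2.86
```

```text
target [466. -75. 378.] rows dx dy dz roll: 410.6 -291.9 26.1 -2.504
```

```bash
python3 -m crank '[[-1,411,-292,26,-2.5],[-1,411,-292,26,-2.5],[-1,411,-292,26,-2.5],[-1,411,-292,26,-2.5],[-1,411,-292,26,-2.5],[-1,411,-292,26,-2.5],[-1,411,-292,26,-2.5],[-1,411,-292,26,-2.5],[-1,411,-292,26,-2.5],[-1,411,-292,26,-2.5],[-1,411,-292,26,-2.5],[-1,411,-292,26,-2.5]]' 20; python3 go.py 2.86 140 70 200 2.86
```

```text
time: 1.1
tool_pos: [0.4644, -0.0772, 0.3787]
tool_rot: [-3.141, -0.0, 1.862]
contact_force: [0.8, -0.9, 0.7]
opening: 0.0162
grip_force: 0.0
target [466. -75. 378.] rows dx dy dz roll: 1.2 2.1 0.7 -0.998
```

```bash
python3 -m crank '[[-1,0,0,0,-1],[-1,0,0,0,-1],[-1,0,0,0,-1],[-1,0,0,0,-1],[-1,0,0,0,-1],[-1,0,0,0,-1],[-1,0,0,0,-1],[-1,0,0,0,-1],[-1,0,0,0,-1],[-1,0,0,0,-1]]'; python3 go.py 2.86 140 60 87 2.86
python3 - <<'E'
from h import *
im,d,K,R,t=cam("wrist"); cv2.imwrite("pics/w1.png",im[...,::-1])
im,d,K,R,t=cam("top"); cv2.imwrite("pics/t1.png",cv2.resize(im[150:280,190:320,::-1],None,fx=4,fy=4))
E
```

```text
time: 1.93
tool_pos: [0.4636, -0.0792, 0.3787]
tool_rot: [-3.142, -0.001, 2.852]
contact_force: [0.4, -0.4, 0.2]
opening: 0.0004
grip_force: 0.0
target [469. -66. 265.] rows dx dy dz roll: -1.1 14.4 113.7 -0.008
```

View pics/w1.png

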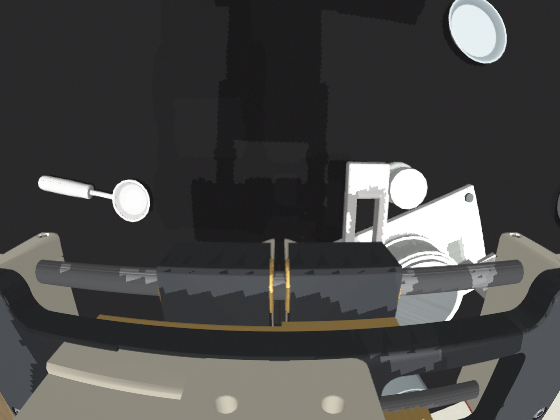

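The wrist view shows the shut fingertips at about (280,285). The strap's end is at (350-388,165), parallel to tool x and clear to the right. The way down is free, so I'll descend beside the strap.

```bash
python3 -m crank '[[-1,0,8,40,0],[-1,0,8,80,0],[-1,0,8,113,0],[-1,0,8,113,0],[-1,0,8,113,0]]'; python3 go.py 2.86 140 37 87 2.86 2.6 140 37 87 2.6 2.3 140 37 87 2.3
```

```text
time: 2.45
tool_pos: [0.4658, -0.0715, 0.2653]
tool_rot: [3.142, -0.004, 2.854]
contact_force: [0.7, 0.2, 0.3]
opening: 0.0006
grip_force: 0.0
target [475. -44. 265.] rows dx dy dz roll: -1.1 29.4 0.3 -0.006
target [481.  -7. 265.] rows dx dy dz roll: 3.9 66.6 0.3 0.254
target [499.  33. 265.] rows dx dy dz roll: -2.4 109.4 0.3 0.554
```

```bash
python3 -m crank '[[-1,-1,15,0,0],[-1,-1,29,0,0],[-1,0,38,0,0.06],[-1,2,48,0,0.12],[-1,3,57,0,0.19],[-1,4,67,0,0.25],[-1,3,75,0,0.31],[-1,2,84,0,0.37],[-1,0,92,0,0.43],[-1,-1,101,0,0.49],[-1,-2,109,0,0.55],[-1,-2,109,0,0.55]]'; python3 go.py 2.1 140 37 87 2.1 1.9 140 37 87 1.9 1.677 140 37 87 1.677
python3 - <<'E'
from h import *
im,d,K,R,t=cam("wrist"); cv2.imwrite("pics/w2.png",im[...,::-1])
E
```

```text
time: 3.45
tool_pos: [0.4999, 0.0332, 0.2689]
tool_rot: [3.138, 0.004, 2.303]
contact_force: [0.6, -0.5, 0.0]
opening: 0.0008
grip_force: 0.0
target [517.  55. 265.] rows dx dy dz roll: 4.7 27.7 3.9 0.203
target [540.  74. 265.] rows dx dy dz roll: 3.4 56.5 3.9 0.403
target [568.  88. 265.] rows dx dy dz roll: -4.8 87.7 3.9 0.626
```

View pics/w2.png

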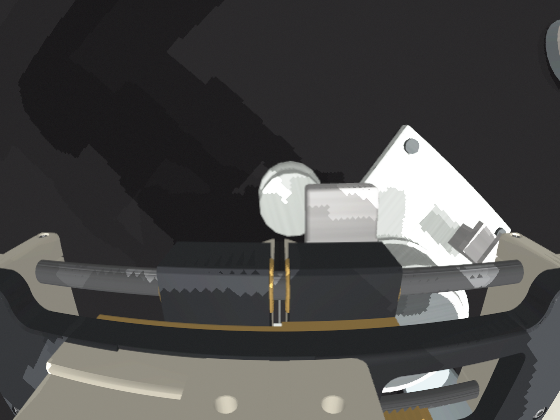

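The strap has followed: its end block is now at (305-378,185-240), right of the fingers at (280,285), and the catch is ahead at (480,235). I'll continue the swing.

```bash
python3 -m crank '[[-1,2,10,2,0.07],[-1,4,19,2,0.14],[-1,5,28,2,0.2],[-1,5,37,2,0.27],[-1,4,47,2,0.33],[-1,3,56,2,0.4],[-1,1,65,2,0.46],[-1,-2,74,2,0.52],[-1,-4,82,2,0.58],[-1,-5,88,2,0.62],[-1,-5,88,2,0.62]]'; python3 go.py 1.677 140 30 87 1.677  1.677 140 18 87 1.677
python3 - <<'E'
from h import *
im,d,K,R,t=cam("wrist"); cv2.imwrite("pics/w3.png",im[...,::-1])
E
```

```text
time: 4.42
tool_pos: [0.5682, 0.0876, 0.2654]
tool_rot: [3.139, 0.0, 1.686]
contact_force: [1.1, -1.0, -0.2]
opening: 0.0001
grip_force: 0.0
target [575.  89. 265.] rows dx dy dz roll: 0.6 7.2 0.4 0.009
target [587.  90. 265.] rows dx dy dz roll: 0.5 19.2 0.4 0.009
```

View pics/w3.png

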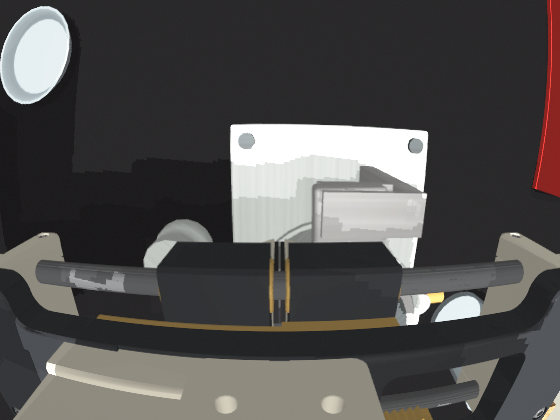

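The strap end has entered the catch fork at (320-425,185-235). It is hard to tell whether it is on its stop, so I'll push on in small steps and watch the force.

```bash
python3 -m crank '[[-1,0,2,0,0],[-1,0,4,0,0],[-1,0,6,0,0],[-1,0,6,0,0]]'; python3 -m crank '[[-1,0,2,0,0],[-1,0,4,0,0],[-1,0,4,0,0]]'
```

```text
time: 4.8
tool_pos: [0.5731, 0.0883, 0.264]
tool_rot: [-3.141, 0.0, 1.686]
contact_force: [-2.5, 0.4, 0.9]
opening: 0.0002
grip_force: 0.9
time: 5.05
tool_pos: [0.5749, 0.0885, 0.2638]
tool_rot: [-3.132, 0.0, 1.686]
contact_force: [-15.0, -4.1, 10.5]
opening: 0.0002
grip_force: 8.2
```

The force rose to 15 N, so the strap is on its stop. I'll back off, rise clear and check.

```bash
python3 -m crank '[[-1,0,-20,0,0],[-1,0,-35,0,0],[-1,0,-35,-40,0],[-1,0,-35,-80,0],[-1,0,-35,-120,0],[-1,-30,-75,-150,0],[-1,-30,-115,-150,0],[-1,-30,-150,-150,0],[-1,-30,-150,-150,0]]'
python3 - <<'E'
from h import *
im,d,K,R,t=cam("top"); P=pts(d,K,R,t)
cv2.imwrite("pics/t2.png",cv2.resize(im[150:280,190:320,::-1],None,fx=4,fy=4,interpolation=cv2.INTER_CUBIC))
box=np.zeros(d.shape,bool); box[160:275,195:310]=1
ang=P[...,:2]-np.array([.620,-.047]); 
u=np.array([-.106,.994]); r=ang@u; s=ang@np.array([.994,.106])
m=box&(P[...,2]>.094)&(P[...,2]<.106)&(r>.02)&(r<.155)&(abs(s)<.04)
for a in(.03,.06,.09,.12,.14):
    k=m&(abs(r-a)<.012); print(a,k.sum(),(s[k].min()*1000).round(),(s[k].max()*1000).round())
k=box&(P[...,2]>.12)&(P[...,2]<.2); print("lever",r[k].mean(),s[k].mean(),P[k][:,2].max(),k.sum())
kt=k&(P[...,2]>P[k][:,2].max()-.012); print("ball",r[kt].mean(),s[kt].mean(),P[kt].mean(0))
E
```

```text
time: 5.8
tool_pos: [0.4261, 0.0415, 0.4139]
tool_rot: [-3.138, -0.0, 1.686]
contact_force: [0.5, 0.5, -0.1]
opening: 0.0004
grip_force: 0.0
0.03 80 -18.0 19.0
0.06 76 -18.0 18.0
0.09 124 -21.0 21.0
0.12 85 -18.0 19.0
0.14 89 -18.0 18.0
lever 0.07023380503515161 -0.0019820069294650346 0.19279005396850302 91
ball 0.06690912810730805 -0.001136265673757555 [0.61177219 0.01943559 0.18759848]
```

View pics/t2.png

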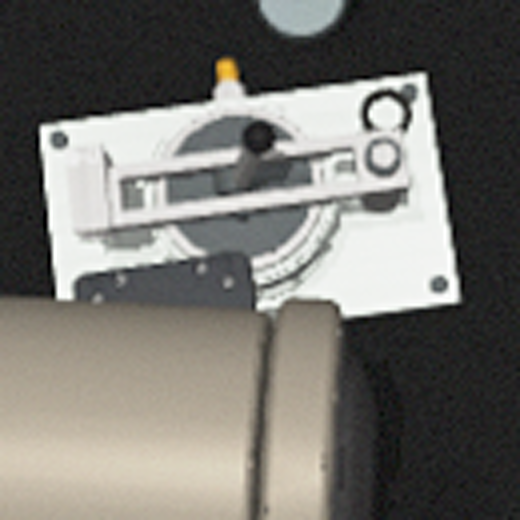

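The top view shows the strap's rails running from the pivot (384,155) into the catch (95,190). The numbers put it centred within 0.5 mm, so the angle is about 0. The lever is still raised, with its ball at r=67 mm, z=183 mm. Next I'll go behind the ball on the pivot side.

```bash
python3 go.py 1.677 25 0 238 1.677
```

```text
target [617. -22. 416.] rows dx dy dz roll: -85.0 180.6 -1.6 0.008
```

```bash
python3 -m crank '[[-1,-18,38,-2,0],[-1,-36,76,-2,0],[-1,-54,114,-2,0],[-1,-70,152,-2,0],[-1,-85,181,-2,0],[-1,-85,181,20,0],[-1,-85,181,42,0],[-1,-85,181,62,0],[-1,-85,181,62,0],[-1,-85,181,62,0]]'; python3 go.py 1.677 66 0 174 1.677 1.677 117 0 158 1.677 1.677 131 0 148 1.677
```

```text
time: 6.68
tool_pos: [0.6218, -0.0217, 0.3509]
tool_rot: [-3.14, -0.0, 1.686]
contact_force: [-0.7, 0.6, 1.6]
opening: 0.0004
grip_force: 0.0
target [613.  19. 352.] rows dx dy dz roll: 41.1 -4.1 -1.1 0.009
target [608.  69. 336.] rows dx dy dz roll: 92.1 -3.7 14.9 0.009
target [606.  83. 326.] rows dx dy dz roll: 106.1 -3.6 24.9 0.009
```

```bash
python3 -m crank '[[-1,10,-4,0,0],[-1,20,-4,0,0],[-1,30,-4,0,0],[-1,41,-4,0,0],[-1,52,-4,2,0],[-1,63,-4,4,0],[-1,73,-4,8,0],[-1,83,-4,12,0],[-1,92,-4,15,0],[-1,100,-4,20,0],[-1,106,-4,25,0],[-1,106,-4,25,0]]'
python3 - <<'E'
from h import *
im,d,K,R,t=cam("scene"); cv2.imwrite("pics/s2.png",cv2.resize(im[140:290,210:370,::-1],None,fx=4,fy=4,interpolation=cv2.INTER_CUBIC))
E
```

```text
time: 7.68
tool_pos: [0.6046, 0.0844, 0.3254]
tool_rot: [-3.139, -0.001, 1.687]
contact_force: [0.2, -0.9, 0.5]
opening: 0.0006
grip_force: 0.1
```

View pics/s2.png

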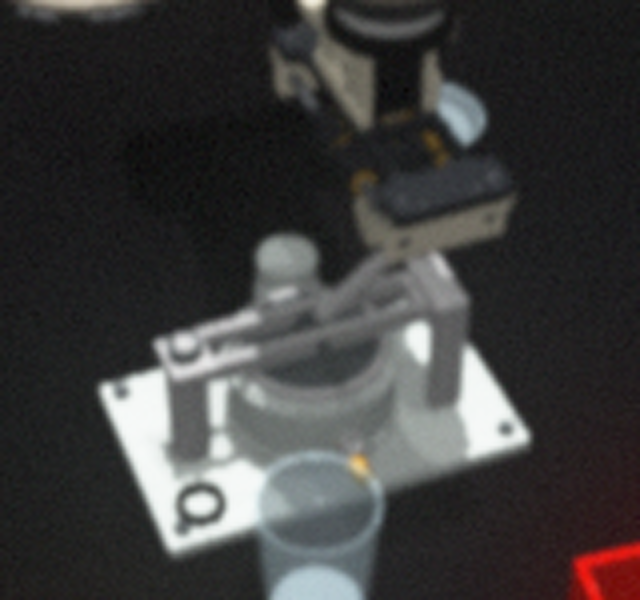

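The lever is well past upright: its blade runs from (325,310) up to (385,260), leaning towards the catch. I'll lift over the ball and press down.

```bash
python3 -m crank '[[-1,-12,2,0,0],[-1,-12,2,-35,0],[-1,8,2,-35,0],[-1,22,2,-35,0],[-1,23,2,-18,0],[-1,27,2,-10,0],[-1,32,2,-2,0],[-1,36,2,6,0],[-1,39,2,12,0],[-1,41,2,18,0],[-1,41,2,22,0],[-1,41,2,22,0]]'
```

```text
time: 8.73
tool_pos: [0.6022, 0.1244, 0.3042]
tool_rot: [-3.141, -0.001, 1.686]
contact_force: [-0.2, 1.1, 3.1]
opening: 0.0007
grip_force: 1.0
```

```bash
python3 -m crank '[[-1,0,0,2,0],[-1,0,0,4,0],[-1,0,0,4,0]]'; python3 -m crank '[[-1,0,0,1,0],[-1,0,0,2,0],[-1,0,0,2,0],[-1,0,0,2,0]]'
```

```text
time: 8.98
tool_pos: [0.6022, 0.1243, 0.3031]
tool_rot: [3.14, -0.001, 1.686]
contact_force: [-5.7, 4.3, 17.0]
opening: 0.0001
grip_force: 8.3
time: 9.32
tool_pos: [0.6021, 0.1244, 0.3027]
tool_rot: [3.139, -0.001, 1.686]
contact_force: [-9.2, 4.3, 24.5]
opening: 0.0007
grip_force: 12.6
```

The ball stopped firm at tip height 125 mm (126 expected). I'll retract straight up and verify.

```bash
python3 -m crank '[[-1,0,0,-20,0],[-1,0,0,-60,0],[-1,0,0,-100,0],[-1,0,-40,-110,0],[-1,0,-80,-110,0],[-1,0,-120,-110,0],[-1,0,-160,-110,0],[-1,0,-190,-110,0],[-1,0,-190,-110,0],[-1,0,-190,-110,0]]'
python3 - <<'E'
from h import *
im,d,K,R,t=cam("top"); P=pts(d,K,R,t)
cv2.imwrite("pics/t3.png",cv2.resize(im[120:340,150:320,::-1],None,fx=2.7,fy=2.7,interpolation=cv2.INTER_CUBIC))
a=P[...,:2]-np.array([.620,-.047]); r=a@np.array([-.106,.994]); s=a@np.array([.994,.106])
for q in(.03,.06,.12,.14):
    k=(P[...,2]>.094)&(P[...,2]<.106)&(abs(r-q)<.012)&(abs(s)<.04); print(q,k.sum(),s[k].min().round(3),s[k].max().round(3))
k=(im.max(-1)<70)&(P[...,2]>.108)&(P[...,2]<.2)&(abs(s)<.03)&(r>.05)&(r<.2); print("ball",k.sum(),r[k].mean(),s[k].mean(),P[k][:,2].max())
k=(abs(P[...,2]-.08)<.005)&(abs(s)<.06)&(r>.02)&(r<.15); print("lid z",np.median(P[k][:,2]))
E
```

```text
time: 10.15
tool_pos: [0.4127, 0.1018, 0.4091]
tool_rot: [3.141, 0.001, 1.685]
contact_force: [1.3, -0.1, -0.5]
opening: 0.0005
grip_force: 0.0
0.03 85 -0.018 0.018
0.06 85 -0.018 0.018
0.12 101 -0.019 0.018
0.14 85 -0.019 0.018
ball 38 0.16906646698035369 -0.001513346618358032 0.1284391735086516
lid z 0.08059310370748957
```

View pics/t3.png

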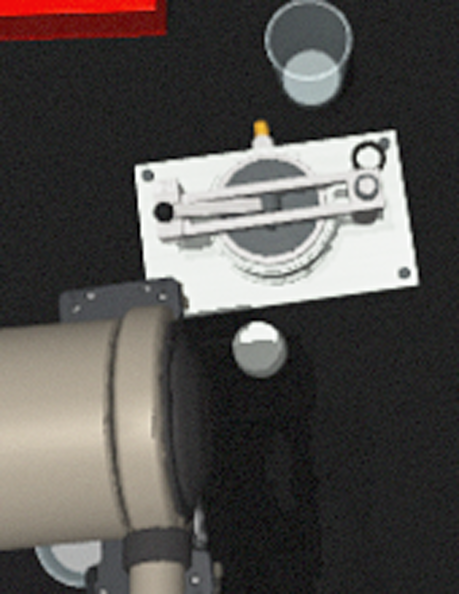

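The strap lies across the lid with its end in the catch, and the lever ball is at (163,211) on the catch. Its top is at about 128 mm, which means fully down. The tin at (260,348), the gasket and the beaker are undisturbed, and the arm is clear.

```bash
python3 -c "
from cell import ticket; print(ticket.hand_in())"
```

```text
the job is handed in; nothing more can be done
None
```

I swung the strap onto its stop in the catch, then pushed the cam lever fully down and moved the arm clear; the job was handed in at about 10 s, but the hand-in returned no verdict.

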